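# Wedge a rocking marking-out stand until it sits firm

### The arm

A 6-joint arm with a two-finger parallel gripper is mounted at the origin on a cart in front of the work surface, level with it; the furniture and walls round the work are solid. World frame = base frame: x ahead of the robot, y to its left, z up, the work surface at z = 0. Lengths are in m, angles in rad, forces in N, time in s.
With the tool pointing down it reaches from about 0.25 to 0.725 m from the base axis. Payload 9.7 kg.
Tool frame: the origin (TCP) lies at the very end of the fingers, on their centre line; the grasp point (between the pads) lies 19 mm behind it (grip_depth is the distance from the TCP to the grasp point, in m); z points along the fingers, y is the line along which they close (so a half turn about z gives the same grasp; the last joint's range is limited). The gripper opens to 85 mm and grips with 20 to 120 N. Pads are 22 mm wide; open, the fingers measure 114 mm over their backs; the gripper's body (76 mm by 85 mm) begins 54 mm behind the grasp point. The pads swing forward as they close: fully open they stand 13 mm farther back than shut.
Start: joints at [1.159, 0.087, 0.176, 1.66, 0, 1.571], TCP at [0.22, 0.504, 0.211] pointing down, gripper open.
Joint ranges: [-3.13, 3.13], [-0.85, 1.81], [-1.15, 1.24], [-2.2, 2.28], [-1.44, 1.52], [-3.14, 3.14]. Speed limits (rad/s): [2.22, 2.22, 2.57, 3.14, 3.14, 3.14].

### API

Orientations are given as a rotation vector (axis times angle).
In Python, from station import * gives the robot as it stands.
- The arm moves only by the tool servo_tool, never from a script. Its argument "series" is a list of rows, each a list of 4 numbers: the shift along the tool's x, y, z in mm, then the turn about the tool's z in rad. In form: [[dx, dy, dz, spin], ...]. A call has 1 to 20 rows; each row shifts and turns the commanded pose from where the row before left it, along the tool's axes as they then stand; what a row does not reach is not made up. A row lasts 1/8 s, in which the tool goes at most 62.5 mm and 10.7 degrees, less where a joint would pass 70% of its speed; a pose out of reach is approached as far as the arm can. A call with a gripper value outside its range is refused whole. "gripper" is the finger opening in mm, from 0 to 85.4, set as the call begins (left out, the last holds). The fingers move at their own pace and stop on an object; the grip force is fixed at half the most. Time passes only in rows, so rows that do not move let the fingers close. It gives the time, the measured TCP pose, the force, the opening and the grip force at its end, in the units of the state.
- get_obs(): the state, without advancing time (a new reading comes with each control period).
- capture(name): name is "scene" or "side" or "wrist"; returns (picture, depth): 400x640x3 uint8, blue, green, red; 400x640 float32, m along the optical axis (not along the pixel's ray), 0 where there is no reading.
- get_calibration(name): a dict with "K" (3x3 intrinsics, pixels), "world_from_camera" (4x4, takes a point from camera to world coordinates). Camera axes: x right, y down, z forward; pixel columns grow to the right and rows downward; lengths in m; the calibration is good to about 2 mm. A picture is of the moment at which its call begins: read the wrist's pose just before it. get_calibration takes no time and is no camera call; for the wrist camera it gives the pose at the moment of the call.
- close_job(): hands the job in; it is judged then, once.
The state is a dict: "time": time; "joints": joint angles; "dq": joint speeds; "effort": joint torques, N m; "eef_pos": TCP position; "eef_rot": TCP orientation; "ft_force": force on the tool from outside, world axes, zero at the start; "moment": the same for the moment, N m; "gripper_width": finger opening in m; "finger_force": force on a finger pad.
Only numpy, scipy, OpenCV 4.12 (cv2) and the standard library are available. Lean on these libraries where they do the work, as an engineer would, in place of code of your own. Each camera call takes 0.05 s, during which the arm holds its last target. There are 200 camera calls.

### The job

The steel-topped marking-out stand rocks because its leg at the near left corner has lost its foot and is too short. Without lifting anything, push the wooden wedge, thin end first, under that short leg until it just fills the gap, and press down on the plate above that leg to test it; push further if it still sinks. Leave the stand where it is and the things around it alone, and finish with the fingers still pressing firmly (about 10 N) down on that corner while it sits level on the wedge.

Things in the scene. Friction and masses are not known exactly. Their poses are not given: they have to be found in the camera images.
- stand: Loose marking-out stand, 2.8 kg: steel plate 180 mm (x) by 220 mm (y), top 80 mm up, on 36 mm square wooden legs flush with its corners; dark fence 12 mm high round the far right corner. Three legs stand on 14 mm black glides; the near left one (-x, +y) has none and ends 6 to 10 mm (varies) up: 3 to 5 N pressed above it tips the stand. Origin: under the plate's centre at table level; z up.
- press_corner (a point): Point on the top of the steel plate above the middle of the short leg, 18 mm in from both edges at the near left corner: the place to press. z up, 80 mm above the table while the stand is level.
- foot_edge (a point): Point on the table level below the middle of the short leg's outer (left, +y of the stand) face; the leg's foot is 6 to 10 mm above it and reaches from here 36 mm towards the stand's -y.
- wedge: Loose plain wooden wedge, 90 g, 64 mm wide (x), 150 mm long (y), lying flat left of the stand, thin end towards the short leg. Flat underside; the top slopes evenly from 2 mm thick at the thin end (-y) to 22 mm at the upright thick end (+y), the face to push, towards its -y. Origin: centre of the underside.
- offcut_block: Bystander: timber block 60 x 90 x 30 mm lying behind the wedge. Origin: centre of the underside.
- tape_measure: Bystander: yellow and black tape measure, 38 x 95 x 64 mm, standing to the right of the stand. Origin: centre of the underside.
Things that resemble listed ones, but are neither listed nor needed, are in the scene too. Leave any orange look-alike of the wedge alone.

How it is judged:
By the outcome, as a careful person would: the job done as asked, in the order asked, and still so for the second after the job is handed in, while the arm keeps its last pose, push and grip.
It also fails if it takes over 51 s, if anything falls off the work surface, if the arm or the gripper's body presses on something with over 40 N, if the wrist force passes 120 N, or if a joint passes its speed limit or range.

## Working session

There is one attempt and no reset: what is moved stays moved. The work goes in short steps, Python scripts to look and compute and a tool call to move; the robot and the scene stay as the last step left them, time stands still between calls to the robot, and variables do not carry over. Pictures are saved under pics/ and viewed, at most 10 in all, crops included, and the job is handed in when it is done.

Besides the shell and the picture viewer there is one more tool, called after ">>>" as name(argument=value, ...) on one line, values as JSON. servo_tool: Moves the arm, as the interface text tells. Its arguments: {"type":"object","properties":{"series":{"type":"array","items":{"type":"array","items":{"type":"number"}}},"gripper":{"type":"number"}},"required":["series"]}

```bash
mkdir -p pics
cat > h.py <<'E'
from station import *
import numpy as np, cv2
E
python3 - <<'E'
from h import *
o=get_obs();print({k:np.round(v,3) for k,v in o.items()})
ims=[]
for n in("scene","side"):
    p,d=capture(n);c=get_calibration(n);np.savez(n+".npz",p=p,d=d,K=c["K"],T=c["world_from_camera"])
    cv2.imwrite(f"pics/{n}0.png",p)
E
```

```text
{'time': np.float64(0.0), 'joints': array([1.159, 0.087, 0.175, 1.66 , 0.   , 1.571]), 'dq': array([-0.001, -0.001, -0.003, -0.   ,  0.001, -0.001]), 'effort': array([ 1.0000e-03, -5.2039e+01,  4.6480e+01,  1.6000e-02, -0.0000e+00,
        0.0000e+00]), 'eef_pos': array([0.22 , 0.504, 0.211]), 'eef_rot': array([-6.420e-01, -3.075e+00,  2.000e-03]), 'ft_force': array([-0.207, -1.069,  0.49 ]), 'moment': array([-0.03 , -0.041,  0.004]), 'finger_force': np.float64(0.0), 'gripper_width': np.float64(0.085)}
```

View pics/scene0.png

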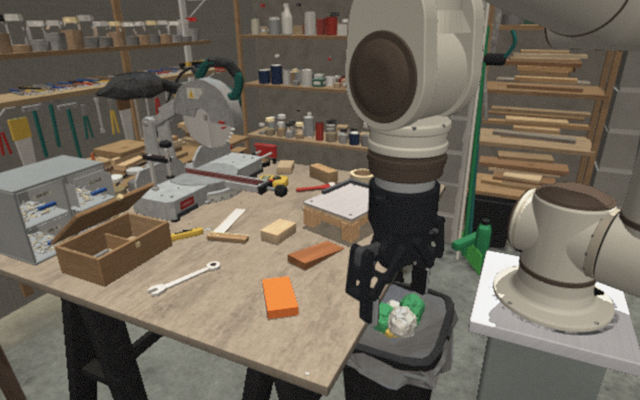

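View pics/side0.png

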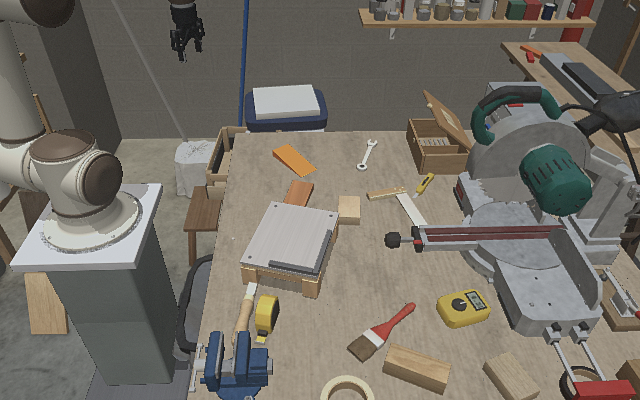

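The brown wedge is at scene (315,254) and side (297,193). The stand is at scene (340,210) and side (290,240). The orange look-alike is at scene (280,297) and side (294,160). The next step is to measure the stand plate and the wedge from depth.

```bash
cat >> h.py <<'E'
def cloud(p,d,K,T):
    v,u=np.mgrid[:d.shape[0],:d.shape[1]]
    c=np.stack([(u-K[0,2])/K[0,0]*d,(v-K[1,2])/K[1,1]*d,d],-1)
    return c@T[:3,:3].T+T[:3,3]
def rect(P): 
    r=cv2.minAreaRect((P[:,:2]*1000).astype(np.float32));return np.round(cv2.boxPoints(r),1).tolist(),np.round(r[1],1),round(r[2],2)
def biggest(m):
    n,l,s,_=cv2.connectedComponentsWithStats(m.astype(np.uint8));return l==1+np.argmax(s[1:,4])
E
python3 - <<'E'
from h import *
for n in("scene","side"):
    f=np.load(n+".npz");p,d,T=f["p"],f["d"],f["T"];W=cloud(p,d,f["K"],T)
    print(n,"cam",np.round(T[:3,3],3))
    ok=(d>0)&(np.abs(W[...,0]-.4)<.4)&(np.abs(W[...,1])<.7)
    hsv=cv2.cvtColor(p,cv2.COLOR_BGR2HSV)
    x,y=(315,254) if n=="scene" else (297,190)
    print("wedge px hsv",hsv[y,x],np.round(W[y,x],3)); 
    m=ok&(np.abs(hsv[...,0].astype(int)-hsv[y,x,0])<5)&(hsv[...,1]>120)&(W[...,2]>-.01)&(W[...,2]<.04)
    a=biggest(m);Q=W[a];print("wedge",a.sum(),rect(Q),"z",np.round(np.percentile(Q[:,2],[1,50,99]),4))
    a=biggest(ok&(np.abs(W[...,2]-.08)<.006)&(hsv[...,1]<60));Q=W[a];print("plate",a.sum(),rect(Q),np.median(Q[:,2]))
    g=np.c_[Q[:,:2],np.ones(len(Q))];print("plane",np.round(np.linalg.lstsq(g,Q[:,2],rcond=None)[0],4))
    a=ok&(W[...,2]>-.01)&(W[...,2]<.004);print("table z",np.median(W[a][:,2]))
E
```

```text
scene cam [0.114 0.932 0.565]
wedge px hsv [ 12 149 190] [0.543 0.069 0.013]
wedge 1198 ([[468.1000061035156, 291.8999938964844], [566.0, 163.10000610351562], [620.2000122070312, 204.3000030517578], [522.2999877929688, 333.1000061035156]], array([ 68.1, 161.8]), 37.23) z [-0.0005  0.0126  0.0224]
plate 1522 ([[420.79998779296875, -230.10000610351562], [593.2000122070312, -286.3999938964844], [660.0, -82.0], [487.6000061035156, -25.700000762939453]], array([215. , 181.4]), 71.92) 0.08014945865035533
plane [ 0.0023 -0.0069  0.0779]
table z -3.070190747966883e-05
side cam [ 0.562 -0.964  0.848]
wedge px hsv [ 13 119 173] [0.554 0.086 0.021]
wedge 665 ([[454.8999938964844, 317.3999938964844], [557.0, 166.8000030517578], [624.0999755859375, 212.3000030517578], [522.0, 362.8999938964844]], array([ 81.1, 181.9]), 34.13) z [0.0009 0.0129 0.0249]
plate 4512 ([[422.20001220703125, -245.89999389648438], [595.2000122070312, -297.8999938964844], [660.0, -82.4000015258789], [487.0, -30.399999618530273]], array([225. , 180.6]), 73.27) 0.0813740148197925
plane [0.001  0.0021 0.0811]
table z 0.0013197193137019503
```

Run:
```python
from h import *
for n in("scene","side"):
    f=np.load(n+".npz");p,d,T=f["p"],f["d"],f["T"];W=cloud(p,d,f["K"],T)
    hsv=cv2.cvtColor(p,cv2.COLOR_BGR2HSV)
    m=(d>0)&(np.hypot(W[...,0]-.543,W[...,1]-.069)<.11)&(hsv[...,1]>105)&(W[...,2]<.03)&(hsv[...,0]<16)
    a=biggest(m);Q=W[a];print(n,"wedge",a.sum(),rect(Q),"z",np.round(np.percentile(Q[:,2],[1,50,99]),4))
    print("hsv table",hsv[280,230],"top sat",np.percentile(hsv[a],[5,50,95],axis=0))
    g=np.c_[Q[:,:2],np.ones(len(Q))];print("plane",np.round(np.linalg.lstsq(g,Q[:,2],rcond=None)[0],4))
    b=np.zeros(d.shape,np.uint8);b[a]=1;b=p.copy();b[a]=(255,0,255)
    v=np.argwhere(a);y0,x0=v.min(0)-25;y1,x1=v.max(0)+25
    cv2.imwrite(f"pics/w_{n}.png",cv2.resize(np.hstack([p[y0:y1,x0:x1],b[y0:y1,x0:x1]]),None,fx=3,fy=3,interpolation=0))
```

```text
scene wedge 821 ([[490.6000061035156, -13.399999618530273], [577.2999877929688, -41.099998474121094], [625.2999877929688, 109.5], [538.5999755859375, 137.10000610351562]], array([158.1,  91. ]), 72.32) z [0.0003 0.0123 0.0224]
hsv table [ 17  57 183] top sat [[ 11. 121.  86.]
 [ 12. 147. 177.]
 [ 13. 154. 194.]]
plane [ 0.0551  0.0826 -0.024 ]
side wedge 524 ([[511.70001220703125, 42.79999923706055], [573.5999755859375, 23.200000762939453], [602.5, 114.69999694824219], [540.5999755859375, 134.3000030517578]], array([95.9, 64.9]), 72.45) z [0.0078 0.0169 0.0252]
hsv table [ 18  42 157] top sat [[ 12.  116.  135.2]
 [ 13.  123.  170. ]
 [ 14.  130.  182. ]]
plane [ 0.0222  0.1278 -0.0054]
```

View pics/w_scene.png

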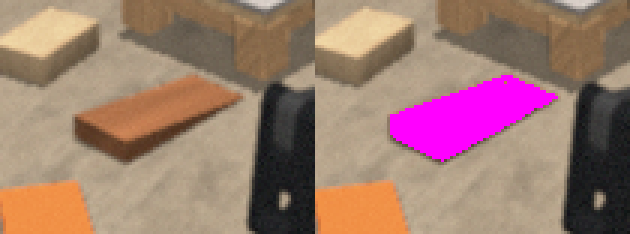

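The mask fits the wedge. It lies nearly parallel to the stand, with its thin end about 2 cm short of the leg. It is offset about 15 mm toward +x, so I'll grip it at the thick end, slide it across, and then push. First I'll hover above it.

```bash
cat >> h.py <<'E'
from scipy.spatial.transform import Rotation as Ro
def plan(tx,ty,tz,ya): # ya: world angle (deg) of the closing line; gives shift along current tool axes, and spin
    o=get_obs();R=Ro.from_rotvec(o["eef_rot"]).as_matrix()
    d=R.T@(np.array([tx,ty,tz])-o["eef_pos"])*1000
    t=np.radians(ya);s=R.T@np.array([np.cos(t),np.sin(t),0]);a=np.arctan2(-s[0],s[1])
    a=(a+np.pi/2)%np.pi-np.pi/2
    print("t",round(o["time"],2),"pos",np.round(o["eef_pos"]*1000,1),"j6",round(o["joints"][5],2),"tool x",np.round(R[:,0],3),"y",np.round(R[:,1],3),"z",np.round(R[:,2],3),"shift",np.round(d,1),"spin",round(a,3),"F",np.round(o["ft_force"],2))
E
python3 -c "
from h import *
plan(.563,.098,.2,-17.3)"
```

```text
t 0.1 pos [220.  503.8 210.7] j6 1.57 tool x [-0.916  0.4   -0.   ] y [ 0.4    0.916 -0.001] z [-0.    -0.001 -1.   ] shift [-476.7 -234.6   10.9] spin 1.461 F [-0.16 -0.15 -0.16]
```

>>> servo_tool(series=[[-40,-20,1,0],[-40,-20,1,0],[-40,-20,1,0],[-40,-20,1,0],[-40,-20,1,0],[-40,-20,1,0],[-40,-20,1,0],[-40,-20,1,0],[-40,-20,1,0],[-40,-20,1,0],[-40,-20,1,0],[-36,-15,0,0],[0,0,0,0.183],[0,0,0,0.183],[0,0,0,0.183],[0,0,0,0.183],[0,0,0,0.183],[0,0,0,0.183],[0,0,0,0.183],[0,0,0,0.18]])

```text
time: 2.6
eef_pos: [0.5621, 0.0981, 0.1998]
eef_rot: [-2.536, -1.854, 0.001]
ft_force: [-0.0, 0.1, 0.2]
gripper_width: 0.0855
finger_force: 0.0
```

Run:
```python
from h import *
plan(.563,.098,.2,-17.3)
for n in("scene","wrist"):
    c=get_calibration(n);p,d=capture(n);T=c["world_from_camera"];np.savez(n+"1.npz",p=p,d=d,K=c["K"],T=T)
    W=cloud(p,d,c["K"],T);hsv=cv2.cvtColor(p,cv2.COLOR_BGR2HSV)
    m=(d>0)&(np.hypot(W[...,0]-.543,W[...,1]-.06)<.11)&(hsv[...,1]>105)&(W[...,2]<.03)&(hsv[...,0]<16)
    a=biggest(m);print(n,"wedge",a.sum(),rect(W[a]))
    a=biggest((d>0)&(np.abs(W[...,2]-.08)<.006)&(hsv[...,1]<60)&(W[...,1]<.01));print("plate",a.sum(),rect(W[a]))
    cv2.imwrite(f"pics/{n}1.png",p)
```

```text
t 2.6 pos [562.1  98.1 199.8] j6 2.05 tool x [ 0.303  0.953 -0.   ] y [ 0.953 -0.303 -0.001] z [-0.001 -0.    -1.   ] shift [ 0.2  0.9 -0.2] spin -0.006 F [-0.03  0.13  0.21]
scene wedge 822 ([[487.79998779296875, -11.899999618530273], [577.5, -43.29999923706055], [630.0, 106.80000305175781], [540.2999877929688, 138.1999969482422]], array([159.,  95.]), 70.72)
plate 2005 ([[803.9000244140625, -157.0], [1072.9000244140625, -478.8999938964844], [1346.0, -250.60000610351562], [1077.0999755859375, 71.30000305175781]], array([356. , 419.4]), 39.88)
wrist wedge 4860 ([[491.8999938964844, -10.699999809265137], [554.2000122070312, -30.700000762939453], [600.4000244140625, 113.80000305175781], [538.0999755859375, 133.6999969482422]], array([151.6,  65.4]), 72.26)
plate 5703 ([[457.20001220703125, -125.19999694824219], [602.4000244140625, -170.89999389648438], [632.0999755859375, -76.5], [486.8999938964844, -30.799999237060547]], array([ 98.9, 152.2]), 72.53)
```

View pics/wrist1.png

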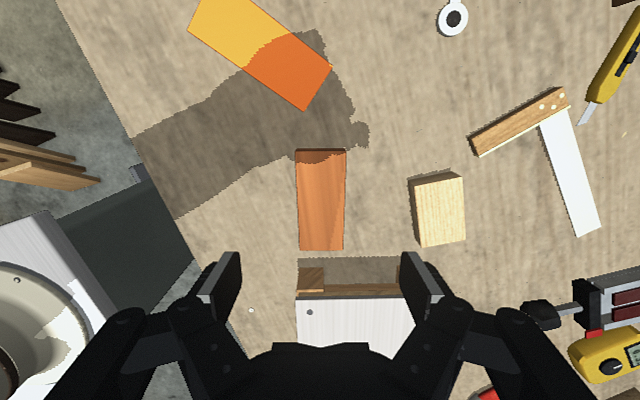

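View pics/scene1.png

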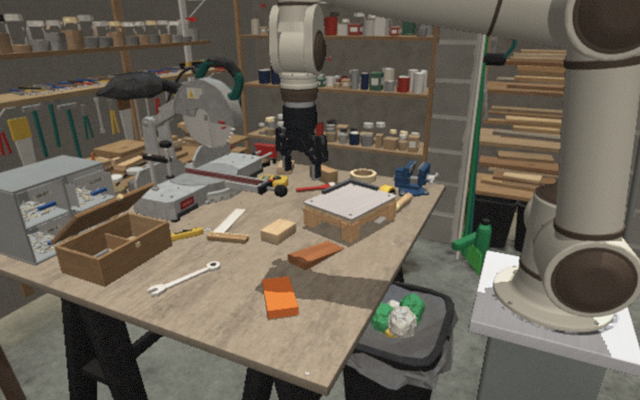

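The overhead wrist view puts the wedge between pixels (297,150) and (345,250), parallel to the stand. It is 65 x 152 mm, as it should be. The wedge needs to move 13 mm toward -x, and the leg is 20 mm ahead of its thin end. Next I descend, grip, and slide it across.

>>> servo_tool(series=[[-1.5,-1.2,28,0],[0,0,30,0],[0,0,30,0],[0,0,30,0],[0,0,28,0],[0,0,20,0],[0,0,15,0],[0,0,9,0],[0,0,4,0],[0,0,1.5,0],[0,0,0,0]])

```text
time: 4.08
eef_pos: [0.561, 0.0971, 0.0053]
eef_rot: [2.53, 1.862, 0.001]
ft_force: [-0.1, -0.0, 0.4]
gripper_width: 0.0856
finger_force: 0.0
```

>>> servo_tool(gripper=58, series=[[0,0,0,0],[0,0,0,0],[0,0,0,0],[0,0,0,0],[0,0,0,0],[0,0,0,0]])

```text
time: 4.82
eef_pos: [0.5607, 0.097, 0.0048]
eef_rot: [-2.53, -1.862, 0.0]
ft_force: [-0.2, 0.7, -0.0]
gripper_width: 0.0579
finger_force: 0.0
```

Run:
```python
from h import *
plan(.563,.098,.2,-17.3)
for n in("scene","wrist"):
    c=get_calibration(n);p,d=capture(n);T=c["world_from_camera"]
    if n=="scene":
        W=cloud(p,d,c["K"],T);hsv=cv2.cvtColor(p,cv2.COLOR_BGR2HSV)
        m=(d>0)&(np.hypot(W[...,0]-.543,W[...,1]-.06)<.11)&(hsv[...,1]>105)&(W[...,2]<.03)&(hsv[...,0]<16)
        a=biggest(m);print(n,"wedge",a.sum(),rect(W[a]));p=cv2.resize(p[140:300,240:400],(400,400))
    else: p=p
    q=p if n=="wrist" else q0
    q0=p
q=np.hstack([q0[:, :],])
cv2.imwrite("pics/w2.png",p)
```

```text
t 4.83 pos [560.7  97.    4.8] j6 2.04 tool x [ 0.297  0.955 -0.   ] y [ 0.955 -0.297 -0.   ] z [-0. -0. -1.] shift [   1.6    1.9 -195.2] spin -0.0 F [-0.17  0.69 -0.03]
scene wedge 715 ([[488.70001220703125, -10.800000190734863], [573.7999877929688, -39.79999923706055], [624.7000122070312, 109.5], [539.7000122070312, 138.5]], array([157.8,  89.9]), 71.16)Traceback (most recent call last):
  File "<stdin>", line 10, in <module>
NameError: name 'q0' is not defined
```

Run:
```python
from h import *
p,d=capture("scene");q,_=capture("wrist")
cv2.imwrite("pics/w2.png",np.hstack([cv2.resize(p[200:280,270:360],(360,320),interpolation=cv2.INTER_CUBIC),q[80:400,150:550]]))
```

```text
(no output)
```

View pics/w2.png

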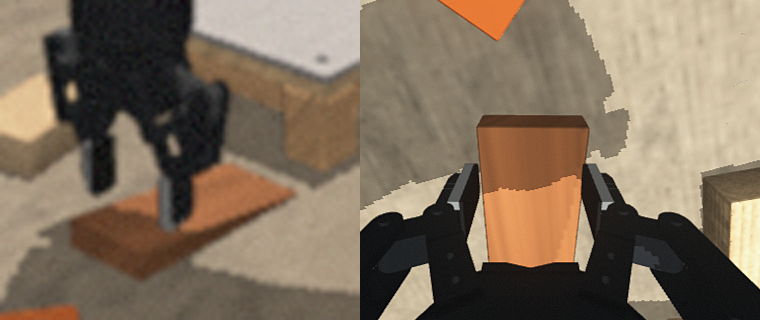

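The scene view shows the finger tips just above the wedge top, because open fingers stand farther back. I'll reopen, go 11 mm lower, and close again.

>>> servo_tool(gripper=85, series=[[0,0,0,0],[0,0,0,0],[0,0,0,0],[0,0,0,0],[0,0,3,0],[0,0,3,0],[0,0,3,0],[0,0,2,0],[0,0,0,0]])

```text
time: 6.1
eef_pos: [0.5606, 0.097, -0.0064]
eef_rot: [-2.53, -1.862, 0.0]
ft_force: [-0.2, 0.6, 0.0]
gripper_width: 0.0849
finger_force: 0.0
```

>>> servo_tool(gripper=58, series=[[0,0,0,0],[0,0,0,0],[0,0,0,0],[0,0,0,0],[0,0,0,0]])

```text
time: 6.72
eef_pos: [0.5613, 0.097, -0.0055]
eef_rot: [2.53, 1.861, 0.002]
ft_force: [1.0, -1.1, 5.4]
gripper_width: 0.058
finger_force: 2.9
```

Run:
```python
from h import *
p,d=capture("scene");c=get_calibration("scene");q,_=capture("wrist")
W=cloud(p,d,c["K"],c["world_from_camera"]);hsv=cv2.cvtColor(p,cv2.COLOR_BGR2HSV)
m=(d>0)&(np.hypot(W[...,0]-.561,W[...,1]-.097)<.08)&(hsv[...,2]<120)&(hsv[...,1]<80)&(W[...,2]>.004)
for s in(1,-1):
    k=m&(s*((W[...,0]-.561)*.954-(W[...,1]-.097)*.3)>.01);Q=W[k];print(s,len(Q),np.round(Q[np.argsort(Q[:,2])[:8:2]],3).tolist())
cv2.imwrite("pics/w3.png",np.hstack([cv2.resize(p[200:280,270:360],(360,320),interpolation=cv2.INTER_CUBIC),q[80:400,150:550]]))
```

```text
1 566 [[0.593, 0.095, 0.024], [0.59, 0.095, 0.024], [0.592, 0.102, 0.025], [0.587, 0.083, 0.025]]
-1 3185 [[0.53, 0.114, 0.02], [0.529, 0.11, 0.021], [0.53, 0.119, 0.023], [0.533, 0.119, 0.025]]
```

View pics/w3.png

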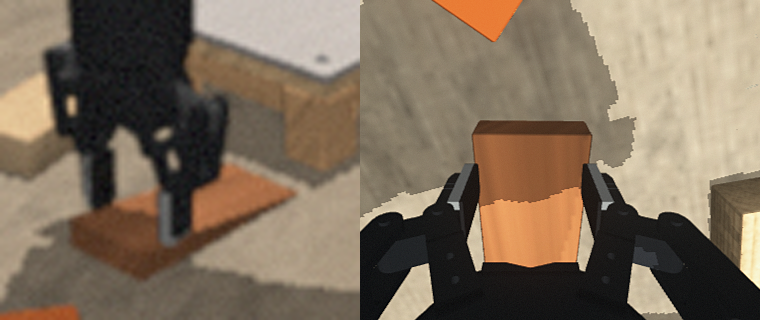

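The tips rest on the wedge top at z of about 20 mm, so they sit well behind the nominal TCP. I'll reopen and go down in small steps while watching the force.

>>> servo_tool(gripper=85, series=[[0,0,-2,0],[0,0,0,0],[0,0,0,0],[0,0,2,0],[0,0,4,0],[0,0,4,0],[0,0,2,0],[0,0,0,0]])

```text
time: 7.82
eef_pos: [0.5605, 0.097, -0.0165]
eef_rot: [-2.53, -1.862, 0.001]
ft_force: [0.4, 1.1, -0.1]
gripper_width: 0.0849
finger_force: 0.0
```

Run:
```python
from h import *
p,d=capture("scene");c=get_calibration("scene")
W=cloud(p,d,c["K"],c["world_from_camera"]);hsv=cv2.cvtColor(p,cv2.COLOR_BGR2HSV)
m=(d>0)&(np.hypot(W[...,0]-.561,W[...,1]-.097)<.08)&(hsv[...,2]<120)&(hsv[...,1]<80)&(W[...,2]>.002)
for s in(1,-1):
    k=m&(s*((W[...,0]-.561)*.954-(W[...,1]-.097)*.3)>.01);Q=W[k];print(s,len(Q),np.round(Q[np.argsort(Q[:,2])[:8:2]],3).tolist())
plan(.561,.097,-.01,-17.5)
m=(d>0)&(np.hypot(W[...,0]-.543,W[...,1]-.06)<.11)&(hsv[...,1]>105)&(W[...,2]<.03)&(hsv[...,0]<16)
a=biggest(m);print("wedge",a.sum(),rect(W[a]))
```

```text
1 549 [[0.623, 0.101, 0.002], [0.604, 0.152, 0.003], [0.603, 0.087, 0.017], [0.603, 0.082, 0.018]]
-1 3159 [[0.523, 0.154, 0.002], [0.555, 0.15, 0.002], [0.536, 0.146, 0.002], [0.516, 0.102, 0.002]]
t 7.88 pos [560.7  97.1 -16.3] j6 2.04 tool x [ 0.297  0.955 -0.   ] y [ 0.955 -0.297 -0.   ] z [-0. -0. -1.] shift [ 0.   0.3 -6.3] spin 0.003 F [-0.3  -0.08 -0.38]
wedge 412 ([[517.4000244140625, 125.5], [578.0, 14.399999618530273], [634.9000244140625, 45.5], [574.2999877929688, 156.60000610351562]], array([ 64.9, 126.5]), 28.62)
```

>>> servo_tool(gripper=60, series=[[0,0,0,0],[0,0,0,0],[0,0,0,0],[0,0,0,0],[0,0,0,0]])

```text
time: 8.5
eef_pos: [0.5612, 0.0971, -0.0155]
eef_rot: [2.53, 1.862, 0.002]
ft_force: [0.1, -0.2, 6.0]
gripper_width: 0.0621
finger_force: 65.9
```

The wedge is gripped. I'll slide it 14 mm toward -x, then forward to about 18 mm under the leg, where it is 4.4 mm thick and still clear of the minimum 6 mm gap.

>>> servo_tool(series=[[0,-3,-0.5,0],[0,-4,0,0],[0,-4,0,0],[0,-3,0,0],[-5,0,0,0],[-6,0,0,0],[-6,0,0,0],[-6,0,0,0],[-6,0,0,0],[-6,0,0,0],[-5,0,0,0],[0,0,0,0]])

```text
time: 10.0
eef_pos: [0.5353, 0.0623, -0.0155]
eef_rot: [2.531, 1.861, -0.0]
ft_force: [-0.2, -0.4, 5.5]
gripper_width: 0.0622
finger_force: 66.0
```

Run:
```python
from h import *
plan(.561,.097,-.01,-17.5)
p,d=capture("scene");q,_=capture("wrist")
cv2.imwrite("pics/w4.png",np.hstack([cv2.resize(p[180:270,280:400],(480,360),interpolation=cv2.INTER_CUBIC),cv2.resize(q[100:400,160:480],(320,300))[:, :] if 0 else cv2.copyMakeBorder(q[100:400,160:480],0,60,0,0,0)]))
```

```text
t 10.0 pos [535.3  62.3 -15.5] j6 1.99 tool x [ 0.298  0.955 -0.   ] y [ 0.955 -0.298  0.   ] z [ 0. -0. -1.] shift [40.8 14.2 -5.5] spin 0.003 F [-0.19 -0.38  5.54]
```

View pics/w4.png

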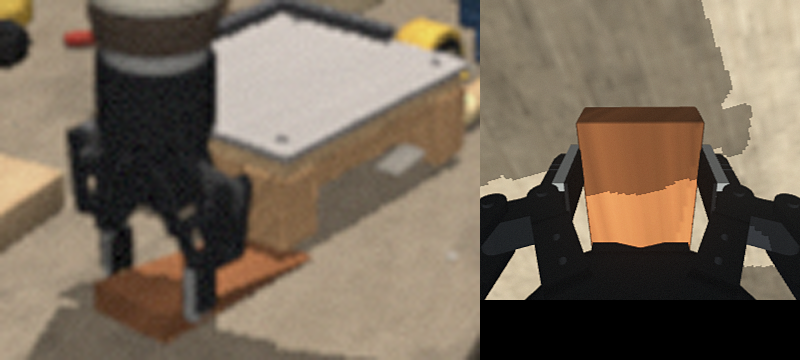

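The scene crop shows the wedge's thin end sliding under the leg, squarely placed, with the stand undisturbed. I'll keep going and watch the force.

>>> servo_tool(series=[[-3,0,0,0],[-3,0,0,0],[-3,0,0,0],[-2,0,0,0]])

```text
time: 10.6
eef_pos: [0.5322, 0.0523, -0.0155]
eef_rot: [-2.53, -1.862, -0.001]
ft_force: [1.0, 2.9, 5.5]
gripper_width: 0.0619
finger_force: 65.9
```

>>> servo_tool(series=[[-1.5,0,0,0],[-1.5,0,0,0],[-1.5,0,0,0],[-1.5,0,0,0]])

```text
time: 11.1
eef_pos: [0.5304, 0.0467, -0.0155]
eef_rot: [-2.53, -1.862, -0.001]
ft_force: [0.4, 3.1, 6.7]
gripper_width: 0.0621
finger_force: 65.9
```

>>> servo_tool(series=[[-1.5,0,0,0],[-1.5,0,0,0],[-1.5,0,0,0]])

```text
time: 11.48
eef_pos: [0.5291, 0.0424, -0.0155]
eef_rot: [-2.53, -1.862, -0.001]
ft_force: [1.2, 3.1, 5.7]
gripper_width: 0.0622
finger_force: 65.9
```

>>> servo_tool(series=[[-1.5,0,0,0],[-1.5,0,0,0],[-1.5,0,0,0]])

```text
time: 11.85
eef_pos: [0.5278, 0.0383, -0.0155]
eef_rot: [-2.53, -1.862, -0.002]
ft_force: [0.8, 6.2, 3.5]
gripper_width: 0.0622
finger_force: 65.8
```

>>> servo_tool(series=[[-1,0,0,0],[-1,0,0,0],[-1,0,0,0]])

```text
time: 12.22
eef_pos: [0.5273, 0.0367, -0.0155]
eef_rot: [-2.528, -1.862, -0.005]
ft_force: [4.1, 12.7, 3.5]
gripper_width: 0.0619
finger_force: 65.6
```

The wedge is in contact, with the push force rising to 13 N. I'll relax the push, let go, rise, and check the stand.

>>> servo_tool(gripper=85, series=[[1.5,0,0,0],[0,0,-1,0],[0,0,0,0],[0,0,0,0],[0,0,-10,0],[2,0,-30,0],[5,0,-50,0],[10,0,-50,0],[0,0,-40,0],[0,0,0,0]])

```text
time: 13.48
eef_pos: [0.5338, 0.0532, 0.1695]
eef_rot: [2.527, 1.86, 0.008]
ft_force: [-0.4, -0.2, -0.2]
gripper_width: 0.085
finger_force: 0.0
```

```bash
cat > see.py <<'E'
from h import *
import sys
plan(.4986,-.0534,.12,-17.5)
c=get_calibration("wrist");p,d=capture("wrist");W=cloud(p,d,c["K"],c["world_from_camera"]);hsv=cv2.cvtColor(p,cv2.COLOR_BGR2HSV)
m=(d>0)&(np.hypot(W[...,0]-.535,W[...,1]-.03)<.13)&(hsv[...,1]>105)&(W[...,2]<.03)&(hsv[...,0]<16)
a=biggest(m);print("wedge",a.sum(),rect(W[a]))
a=biggest((d>0)&(np.abs(W[...,2]-.08)<.008)&(hsv[...,1]<60)&(W[...,1]<.01));Q=W[a];print("plate",a.sum(),rect(Q));g=np.c_[Q[:,:2]-[.487,-.031],np.ones(len(Q))];print("plane",np.round(np.linalg.lstsq(g,Q[:,2],rcond=None)[0],4))
cv2.imwrite(sys.argv[1],p)
f=np.load("wrist1.npz");p,d=f["p"],f["d"];W=cloud(p,d,f["K"],f["T"]);hsv=cv2.cvtColor(p,cv2.COLOR_BGR2HSV)
a=biggest((d>0)&(np.abs(W[...,2]-.08)<.008)&(hsv[...,1]<60)&(W[...,1]<.01));Q=W[a];g=np.c_[Q[:,:2]-[.487,-.031],np.ones(len(Q))];print("plane before",rect(Q),np.round(np.linalg.lstsq(g,Q[:,2],rcond=None)[0],4))
E
python3 see.py pics/w5.png
```

```text
t 13.47 pos [533.8  53.2 169.5] j6 1.97 tool x [0.297 0.955 0.002] y [ 0.955 -0.297  0.006] z [ 0.006  0.001 -1.   ] shift [-112.4   -2.2   49.3] spin 0.004 F [-0.37 -0.2  -0.24]
wedge 4702 ([[460.1000061035156, -71.19999694824219], [522.7999877929688, -89.69999694824219], [565.4000244140625, 54.79999923706055], [502.70001220703125, 73.30000305175781]], array([150.6,  65.4]), 73.56)
plate 7343 ([[453.5, -139.6999969482422], [576.0, -177.1999969482422], [609.0999755859375, -69.4000015258789], [486.6000061035156, -31.799999237060547]], array([112.8, 128.1]), 72.95)
plane [-0.0023 -0.0089  0.0795]
plane before ([[457.20001220703125, -125.19999694824219], [602.4000244140625, -170.89999389648438], [632.0999755859375, -76.5], [486.8999938964844, -30.799999237060547]], array([ 98.9, 152.2]), 72.53) [-0.0035 -0.0145  0.0792]
```

View pics/w5.png

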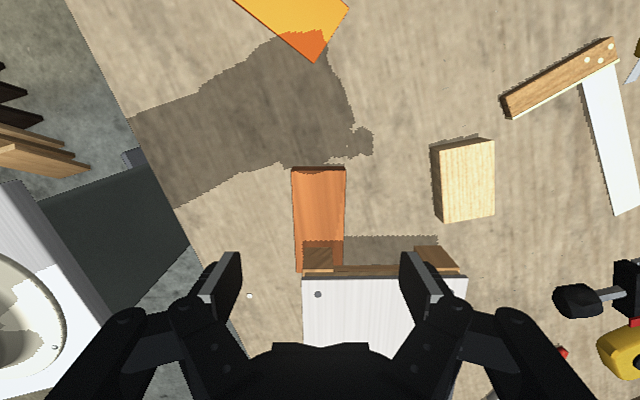

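The stand has not moved more than about 1 mm. The wedge is about 45 mm under the leg and centred on it, between pixels (292,168) and (345,270). Now I'll close the fingers and go over the press point.

>>> servo_tool(gripper=0, series=[[-10,0,0,0],[-20,0,0,0],[-25,-1,0,0],[-25,-1,0,0],[-20,0,0,0],[-12,0,0,0],[0,0,15,0],[0,0,20,0],[0,0,15,0],[0,0,10,0],[0,0,10,0],[0,0,5,0],[0,0,0,0]])

```text
time: 15.15
eef_pos: [0.4971, -0.0533, 0.0901]
eef_rot: [-2.53, -1.862, 0.0]
ft_force: [0.3, 0.6, 0.6]
gripper_width: 0.0002
finger_force: 0.0
```

>>> servo_tool(series=[[0,0,4,0],[0,0,3,0],[0,0,2,0],[0,0,2,0],[0,0,0,0]])

```text
time: 15.78
eef_pos: [0.497, -0.0533, 0.0791]
eef_rot: [-2.53, -1.862, 0.0]
ft_force: [-1.3, -0.5, 0.0]
gripper_width: 0.0001
finger_force: 0.0
```

>>> servo_tool(series=[[0,0,1,0],[0,0,1,0],[0,0,0,0]])

```text
time: 16.15
eef_pos: [0.497, -0.0533, 0.0772]
eef_rot: [-2.53, -1.862, 0.0]
ft_force: [0.0, 0.8, -0.1]
gripper_width: -0.0
finger_force: 0.0
```

>>> servo_tool(series=[[0,0,1,0],[0,0,1,0],[0,0,0,0]])

```text
time: 16.52
eef_pos: [0.497, -0.0533, 0.0752]
eef_rot: [-2.53, -1.862, 0.0]
ft_force: [-0.4, -0.6, -0.7]
gripper_width: 0.0003
finger_force: 0.0
```

>>> servo_tool(series=[[0,0,1,0],[0,0,1,0],[0,0,0,0]])

```text
time: 16.9
eef_pos: [0.497, -0.0533, 0.0731]
eef_rot: [-2.53, -1.862, 0.0]
ft_force: [-0.2, 0.5, 0.6]
gripper_width: -0.0002
finger_force: 0.0
```

>>> servo_tool(series=[[0,0,1,0],[0,0,1,0],[0,0,0,0]])

```text
time: 17.27
eef_pos: [0.497, -0.0533, 0.0712]
eef_rot: [-2.53, -1.862, 0.0]
ft_force: [-0.7, -0.1, 0.1]
gripper_width: 0.0001
finger_force: 0.0
```

>>> servo_tool(series=[[0,0,1,0],[0,0,0.5,0],[0,0,0,0]])

```text
time: 17.65
eef_pos: [0.4971, -0.0533, 0.0698]
eef_rot: [-2.53, -1.862, 0.0]
ft_force: [0.2, -0.4, -0.2]
gripper_width: 0.0001
finger_force: 0.0
```

Run:
```python
from h import *
plan(.4986,-.0539,.07,-17.5)
for n in("scene","side"):
    p,d=capture(n);c=get_calibration(n)
    W=cloud(p,d,c["K"],c["world_from_camera"]);hsv=cv2.cvtColor(p,cv2.COLOR_BGR2HSV)
    m=(d>0)&(np.hypot(W[...,0]-.497,W[...,1]+.053)<.035)&(hsv[...,2]<90)&(W[...,2]>.07)
    Q=W[m];i=np.argsort(Q[:,2])[:12:3];print(n,np.round(Q[i],3).tolist(),np.argwhere(m)[i].tolist())
    a=biggest((d>0)&(np.abs(W[...,2]-.08)<.008)&(hsv[...,1]<60)&(np.hypot(W[...,0]-.53,W[...,1]+.15)<.2));Q=W[a];print("plate",a.sum(),rect(Q),np.median(Q[:,2]))
    cv2.imwrite(f"pics/{n}6.png",p)
p=cv2.imread("pics/scene6.png");q=cv2.imread("pics/side6.png")
cv2.imwrite("pics/w6.png",np.hstack([cv2.resize(p[170:270,290:390],(400,400),interpolation=cv2.INTER_CUBIC),cv2.resize(q[160:260,230:330],(400,400),interpolation=cv2.INTER_CUBIC)]))
```

```text
t 17.65 pos [497.1 -53.3  69.8] j6 1.77 tool x [0.297 0.955 0.   ] y [ 0.955 -0.297 -0.   ] z [-0.  0. -1.] shift [-0.1  1.6 -0.2] spin 0.003 F [ 0.18 -0.43 -0.24]
scene [[0.5, -0.06, 0.08], [0.488, -0.043, 0.098], [0.494, -0.043, 0.1], [0.49, -0.041, 0.101]] [[214, 350], [211, 352], [210, 350], [210, 351]]
plate 1380 ([[421.0, -243.5], [597.5999755859375, -295.0], [660.2000122070312, -80.4000015258789], [483.6000061035156, -28.899999618530273]], array([223.6, 183.9]), 73.74) 0.08011212995125808
side [[0.498, -0.054, 0.081], [0.498, -0.055, 0.085], [0.486, -0.054, 0.097], [0.497, -0.06, 0.099]] [[206, 275], [205, 275], [201, 270], [202, 274]]
plate 4576 ([[422.20001220703125, -245.3000030517578], [595.4000244140625, -297.1000061035156], [659.5999755859375, -82.4000015258789], [486.3999938964844, -30.5]], array([224.1, 180.8]), 73.34) 0.08146687959267002
```

Depth shows the finger tips at z of about 97 mm while the TCP reads 70 mm, so the tips sit about 26 mm behind the reported TCP. This matches the offset seen at the wedge. I'll continue down slowly.

>>> servo_tool(series=[[0,1,2,0],[0,0,2,0],[0,0,2,0],[0,0,1.5,0],[0,0,1.5,0],[0,0,0,0]])

```text
time: 18.5
eef_pos: [0.498, -0.0536, 0.0607]
eef_rot: [-2.53, -1.862, 0.0]
ft_force: [0.7, -0.8, 0.0]
gripper_width: 0.0004
finger_force: 0.0
```

>>> servo_tool(series=[[0,0,1,0],[0,0,1,0],[0,0,0,0]])

```text
time: 18.88
eef_pos: [0.4982, -0.0536, 0.06]
eef_rot: [2.53, 1.862, 0.001]
ft_force: [-3.7, -0.1, 9.9]
gripper_width: 0.0
finger_force: 4.8
```

>>> servo_tool(series=[[0,0,1,0],[0,0,0.5,0],[0,0,0,0]])

```text
time: 19.25
eef_pos: [0.4983, -0.0536, 0.0599]
eef_rot: [2.529, 1.861, 0.003]
ft_force: [-9.6, 1.8, 21.1]
gripper_width: 0.0
finger_force: 10.4
```

The corner is firm: it moved 0.1 mm between 10 N and 21 N, so the gap is filled. I'll ease back to about 10 N and check that the plate is level.

>>> servo_tool(series=[[0,0,-1,0],[0,0,-0.4,0],[0,0,0,0],[0,0,0,0]])

```text
time: 19.75
eef_pos: [0.4982, -0.0536, 0.06]
eef_rot: [2.53, 1.862, 0.001]
ft_force: [-4.9, 0.5, 10.9]
gripper_width: 0.0002
finger_force: 5.1
```

Run:
```python
from h import *
plan(.4986,-.0539,.06,-17.5)
for n in("scene","side"):
    f=np.load(n+".npz");p,d=capture(n)
    for P,D in((f["p"],f["d"]),(p,d)):
        W=cloud(P,D,f["K"],f["T"]);hsv=cv2.cvtColor(P,cv2.COLOR_BGR2HSV)
        a=biggest((D>0)&(np.abs(W[...,2]-.08)<.006)&(hsv[...,1]<60)&(np.hypot(W[...,0]-.53,W[...,1]+.15)<.2))
        a=cv2.erode(a.astype(np.uint8),np.ones((3,3)))>0;Q=W[a]
        r=Q[:,:2]-[.54,-.164];uv=np.c_[r@[.954,-.3],r@[.3,.954],np.ones(len(Q))]
        print(n,rect(Q)[0],"slopes u,v,z",np.round(np.linalg.lstsq(uv,Q[:,2],rcond=None)[0],4))
p=cv2.imread("pics/scene6.png")if 0 else capture("scene")[0];q=capture("side")[0]
cv2.imwrite("pics/w7.png",np.hstack([cv2.resize(p[170:270,290:390],(400,400),interpolation=cv2.INTER_CUBIC),cv2.resize(q[180:280,230:330],(400,400),interpolation=cv2.INTER_CUBIC)]))
print(np.round(get_obs()["ft_force"],1))
```

```text
t 19.75 pos [498.2 -53.6  60. ] j6 1.77 tool x [0.297 0.955 0.   ] y [ 0.955 -0.297  0.001] z [ 0.001 -0.    -1.   ] shift [-0.1  0.4  0. ] spin 0.003 F [-4.87  0.53 10.9 ]
scene [[427.20001220703125, -235.10000610351562], [595.0, -283.0], [653.9000244140625, -77.0999984741211], [486.0, -29.100000381469727]] slopes u,v,z [ 0.0002 -0.0001  0.0802]
scene [[424.1000061035156, -237.3000030517578], [594.2000122070312, -287.1000061035156], [655.0999755859375, -79.0999984741211], [485.0, -29.299999237060547]] slopes u,v,z [0.001  0.0003 0.0802]
side [[426.29998779296875, -246.1999969482422], [594.0, -296.1000061035156], [656.9000244140625, -84.5999984741211], [489.29998779296875, -34.70000076293945]] slopes u,v,z [0.0015 0.0004 0.0814]
side [[424.6000061035156, -245.0], [592.0999755859375, -296.5], [656.9000244140625, -85.80000305175781], [489.29998779296875, -34.29999923706055]] slopes u,v,z [0.0022 0.0005 0.0814]
[-4.8  1.  10.8]
```

View pics/w7.png

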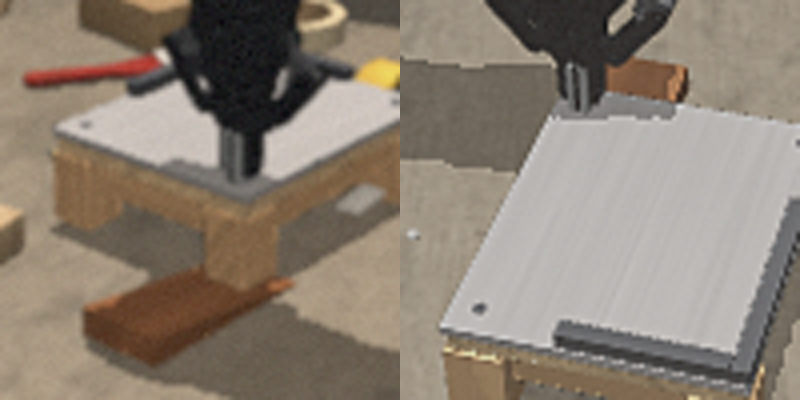

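The fingers press on the near left corner and the short leg sits on the wedge. The plate slope has changed by less than 0.001, the stand is where it was, and the force is 10.8 N. Handing in.

```bash
python3 -c "
from h import *
print(close_job())"
```

```text
the job is handed in; nothing more can be done
None
```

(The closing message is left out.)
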